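# Open the child-safe medicine box by its hidden catch

## Robot

A 6-joint arm with a two-finger parallel gripper is mounted at the origin on a cart in front of the work surface, level with it; the furniture and walls round the work are solid. World frame = base frame: x ahead of the robot, y to its left, z up, the work surface at z = 0. Lengths are in mm, angles in degrees, forces in N, time in s.
With the tool pointing down it reaches from about 350 to 850 mm from the base axis. Payload 8.1 kg.
Tool frame: the origin (TCP) lies midway between the tips of the shut fingers; the grasp point (between the pads) lies 19 mm behind it (r.tcp_to_grasp is the distance from the TCP to the grasp point, in mm); z points along the fingers, y is the direction in which the jaws open and shut (so a half turn about z gives the same grasp; the last joint's range is limited). The gripper opens to 85 mm and grips with 20 to 120 N. Pads are 22 mm wide; open, the fingers measure 114 mm over their backs; the gripper's body (76 mm by 85 mm) begins 54 mm behind the grasp point. The pads swing forward as they close: fully open they stand 13 mm farther back than shut.
Start: joints at [68.274, 7.471, 85.268, -0, 87.261, -4.893], TCP at [173.733, 574.301, 194.692] pointing down, gripper open.
Joint ranges: [-169.43, 169.43], [-51.17, 129.36], [1.28, 143.12], [-76.62, 256.62], [0, 156.53], [-152.29, 152.29]. Speed limits (degrees/s): [136.94, 136.94, 159.86, 180, 180, 180].

## Interface

Orientations are given as [roll, pitch, yaw] about the fixed x, y, z axes, in that order (R = Rz(yaw) Ry(pitch) Rx(roll)).
In Python, from bench import r gives the robot as it stands.
- The arm moves only by the tool jog_arm, never from a script. Its argument "targets" is a list of rows, each a list of 7 numbers: the shift along the tool's x, y, z in m, then the turn, a rotation vector about the tool's x, y, z in rad, then the closure, from 0 (fully open) to 1 (shut). In form: [[dx, dy, dz, wx, wy, wz, claw], ...]. A call has 1 to 5 rows; each row is the pose to reach, as a shift and turn from the pose commanded when the call began, along the tool's axes at that moment; what a row does not reach only later rows make up. A row lasts 1/12 s, in which the tool goes at most 41.7 mm and 7.16 degrees, less where a joint would pass 70% of its speed; a pose out of reach is approached as far as the arm can. A call with a gripper value outside its range is refused whole. The fingers move at their own pace and stop on an object; "newtons" is the grip in N (left out, the last holds). Time passes only in rows, so rows that repeat a pose let the fingers close. It gives the time, the measured TCP pose, the force and the opening at its end, in the units of the state.
- r.sense(): the state, without advancing time (a new reading comes with each control period).
- r.snapshot(name): name is "scene" or "top" or "wrist"; returns a dict with "pixels" (384x512x3 uint8, red, green, blue), "fx", "fy", "cx", "cy" (pixels), "origin" and "attitude" of the camera in the world. Camera axes: x right, y down, z forward; pixel columns grow to the right and rows downward; lengths in mm; the calibration is good to about 2 mm. A picture is of the moment at which its call begins. There is no depth.
- r.hand_in(): hands the job in, once; it reports no verdict.
The state is a dict: "time": time; "joint_pos": joint angles; "qd": joint speeds; "joint_efforts": joint torques, N m; "tool_pos": TCP position; "tcp_rot": TCP orientation; "ft_force": force on the tool from outside, world axes, zero at the start; "wrist_torque": the same for the moment, N m; "finger_gap": finger opening in mm.
Only numpy, scipy, OpenCV 4.12 (cv2) and the standard library are available. Lean on these libraries where they do the work, as an engineer would, in place of code of your own. Each camera call takes 0.05 s, during which the arm holds its last target.

## Task

Open the child-safe medicine box: feel with light touches along the shutter strip in the front rail for the hidden press button, press it in until the lid springs ajar, then push the lid back with a fingertip until it stands wide open on its stop, and move clear. Do not grip or lift anything, keep the box where it stands and leave the things around it alone.

Things in the scene. Friction and masses are not known exactly. Their poses are not given: they have to be found in the camera images.
- med_box: Off-white medicine box, 180 (x) x 260 (y) x 85 mm high, 1.5 kg, standing loose on the work surface. Origin: centre of its underside; x points from the front (robot side) to the hinge at the back, y along the box, z up. On top, a dark slate latch rail covers x = -90 to -40 mm and the blue-grey lid x = -39 to 90 mm, both with their top at z = 85 mm.
- strip_mid (a point): Middle of the shutter strip, the hard dark floor of a channel sunk 3 mm in the rail: 40 mm wide along x, 117 mm long along y; this point is on its top, at (-65, 0, 82) mm of the box; axes as the box. In an opening of the strip sits the button, of the same colour; owners slide both along the (stiff) channel, so the button's place differs: feel for it.
- catch_button (a joint): Press of the hidden button, m: 0 = out, 0.006 = fully in. It is 50 mm along y by 38 along x, its centre anywhere from y = -33 to 33 mm on the line x = 0 of strip_mid, its top 2 mm below the strip; straight travel down. Starts to give at about 2 N, fully in at 5 N (the strip does not give); at about 4 mm the catch frees the lid. Springs back.
- med_lid (a joint): Lid angle, rad: 0 = shut and latched; about 0.85 = ajar, where a leaf spring throws and holds the freed lid; 1.8 = wide open on its stop. Let go past 1.6 it leans back and stays; between 0.85 and 1.57 it falls back to ajar. Hinge axis along the box's y at x = 86, z = 80 mm of the box. The lid is 260 mm along y, 10 mm thick, 0.25 kg.
- lid_edge (a point): Middle of the lid's free front edge, half-way through its thickness, 124.5 mm from the hinge axis; x points across the lid to the hinge, y along the edge, z out of its outer face.
- jam_jar_mid (a point): Centre of a jam jar standing behind the box, 69 mm across, 99 mm high.
- coffee_mug_mid (a point): Centre of a pink and white mug standing behind the box, 90 mm across (122 with its handle), 105 mm high.
- biscuit_pack_mid (a point): Centre of a flat green biscuit pack lying in front of the box, 45 x 120 x 11 mm.

How it is judged:
By the outcome, as a careful person would: the job done as asked, in the order asked, and still so for the second after the job is handed in, with the robot touching nothing.
It also fails if it takes over 58 s, if anything falls off the work surface, if the arm or the gripper's body presses on something with over 40 N, if the wrist force passes 120 N, or if a joint passes its speed limit or range.

## Working session

There is one attempt and no reset: what is moved stays moved. The work goes in short steps, Python scripts to look and compute and a tool call to move; the robot and the scene stay as the last step left them, time stands still between calls to the robot, and variables do not carry over. Pictures are saved under pics/ and viewed, and the job is handed in when it is done.

Besides the shell and the picture viewer there is one more tool, called after "Emit:" as name([rows], argument=value, ...), one row to a line, values as JSON. jog_arm: Moves the arm, as the interface text tells. Its arguments: {"type":"object","properties":{"targets":{"type":"array","items":{"type":"array","items":{"type":"number"}}},"newtons":{"type":"number"}},"required":["targets"]}

```bash
ls; mkdir -p pics; python3 - <<'E'
from bench import r
import cv2,json
print(r.sense())
for n in ["scene","top"]:
    s=r.snapshot(n); cv2.imwrite(f"pics/{n}0.png",s["pixels"][:,:,::-1])
    print(n,{k:s[k] for k in s if k!="pixels"})
E
```

```text
pics
{'time': 0.0, 'joint_pos': array([ 6.82746630e+01,  7.51488640e+00,  8.53302785e+01, -1.70515077e-03,
        8.72611434e+01, -4.89236991e+00]), 'qd': array([-0.01656699, -0.00080015,  0.0185507 ,  0.03870966,  0.0822603 ,
        0.00824874]), 'joint_efforts': array([-1.06146524e-04, -5.69419134e+01, -5.00545549e+01, -3.45280148e-05,
        1.49911753e-02,  1.04843596e-05]), 'tool_pos': array([173.50144222, 573.71651107, 193.63722786]), 'tcp_rot': array([-1.79893934e+02, -7.36956884e-03,  1.63167109e+02]), 'ft_force': array([-0.26479971,  0.03785431, -0.00993521]), 'wrist_torque': array([ 0.01908417, -0.06434607,  0.01928623]), 'finger_gap': 85.25646154924485}
scene {'fx': 367.90174540982974, 'fy': 367.90174540982974, 'cx': 257.9689494768486, 'cy': 188.63511008691341, 'origin': array([-28.8707964 , 417.59973201, 471.66854237]), 'attitude': array([-117.45056305,    0.52629531, -125.97415287])}
top {'fx': 362.6145528443964, 'fy': 362.6145528443964, 'cx': 249.61123320351336, 'cy': 191.14651260437554, 'origin': array([439.22838469,  33.38005324, 909.8482277 ]), 'attitude': array([-170.96093842,   -3.48195609,  -89.36883884])}
```

View pics/scene0.png

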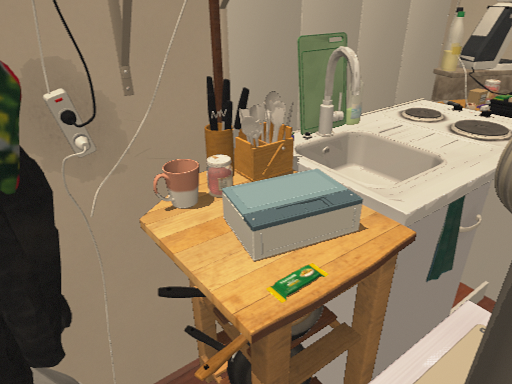

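View pics/top0.png

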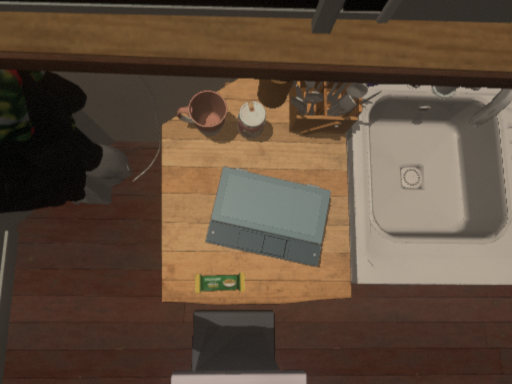

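Top view shows the box with the dark rail from (208,240) to (322,262), the lid behind it, mug (208,110), jar (252,118) and biscuit pack (220,283). I'll zoom in.

```bash
cat > h.py <<'E'
import numpy as np, cv2
from scipy.spatial.transform import Rotation as R
from bench import r
def ray(s,u,v,z):
    d=np.array([(u-s["cx"])/s["fx"],(v-s["cy"])/s["fy"],1.]); 
    d=R.from_euler('xyz',s["attitude"],degrees=True).as_matrix()@d
    o=np.array(s["origin"]); return o+d*(z-o[2])/d[2]
def proj(s,p):
    q=R.from_euler('xyz',s["attitude"],degrees=True).as_matrix().T@(np.array(p)-s["origin"])
    return np.array([s["fx"]*q[0]/q[2]+s["cx"],s["fy"]*q[1]/q[2]+s["cy"]])
E
python3 - <<'E'
from h import *
im=cv2.imread("pics/top0.png")
c=im[155:305,180:350]; cv2.imwrite("pics/topz.png",cv2.resize(c,None,fx=4.6,fy=4,interpolation=cv2.INTER_CUBIC)[:600])
s=r.snapshot("top")
hsv=cv2.cvtColor(im,cv2.COLOR_BGR2HSV)
for p in [(270,200),(264,245),(220,235),(315,255),(260,180)]: print(p,hsv[p[1],p[0]])
m=((hsv[...,0]>80)&(hsv[...,0]<120)&(hsv[...,1]>35)).astype(np.uint8)
m[:150]=0;m[290:]=0;m[:,:195]=0;m[:,345:]=0
m=cv2.morphologyEx(m,cv2.MORPH_OPEN,np.ones((3,3)))
cs,_=cv2.findContours(m,0,2); c=max(cs,key=cv2.contourArea)
print(cv2.contourArea(c)); rc=cv2.approxPolyDP(c,6,True)[:,0]; print(rc)
b=cv2.boxPoints(cv2.minAreaRect(c));print(b)
W=np.array([ray(s,*q,85)[:2] for q in c[:,0].astype(float)]).astype(np.float32)
rr=cv2.minAreaRect(W);print(rr);print([ray(s,*q,85)[:2].round(1) for q in rc.astype(float)])
E
```

```text
(270, 200) [ 76  20 137]
(264, 245) [75 17 90]
(220, 235) [66 13 97]
(315, 255) [ 33  21 111]
(260, 180) [ 71  16 130]Traceback (most recent call last):
  File "<stdin>", line 10, in <module>
ValueError: max() iterable argument is empty
```

View pics/topz.png

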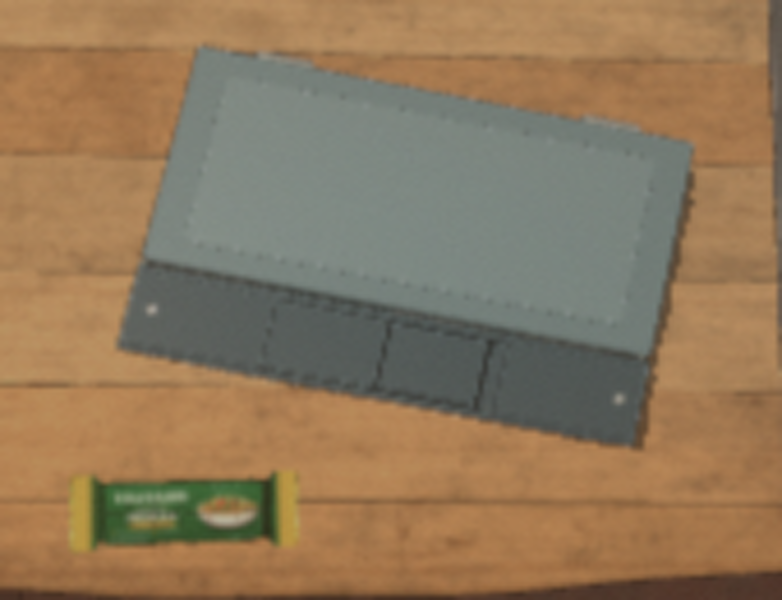

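The strip shows in the zoom at (265–500, 300–410), with a dark-outlined panel at its right end (380–490), which is probably the button; touch will confirm. Next is the box pose.

```bash
python3 - <<'E'
from h import *
im=cv2.imread("pics/top0.png"); s=r.snapshot("top")
hsv=cv2.cvtColor(im,cv2.COLOR_BGR2HSV)
m=(hsv[...,1]<60).astype(np.uint8)
m[:150]=0;m[272:]=0;m[:,:195]=0;m[:,345:]=0
m=cv2.morphologyEx(m,cv2.MORPH_OPEN,np.ones((5,5)))
cs,_=cv2.findContours(m,0,1); c=max(cs,key=cv2.contourArea)
rc=cv2.approxPolyDP(c,5,True)[:,0]; print(cv2.contourArea(c),rc)
W=np.array([ray(s,*q,85)[:2] for q in c[:,0].astype(float)]).astype(np.float32)
print(cv2.minAreaRect(W));print([ray(s,*q,85)[:2].round(1) for q in rc.astype(float)])
f=lambda u,v:(180+(u+.5)/4.6-.5,155+(v+.5)/4-.5)
for n,q,z in [("A backL",(200,46),85),("B backR",(692,145),85),("C frR",(640,447),85),("D frL",(118,348),85),
 ("dotL",(152,309),85),("dotR",(619,398),85),("bt1",(392,320),82),("bt2",(491,340),82),("bt3",(477,408),82),("bt4",(378,389),82),("st1",(272,302),85),("st4",(265,367),85),("lidfrontL",(146,262),85),("lidfrontR",(642,357),85)]:
    print(n,ray(s,*f(*q),z)[:2].round(1))
E
```

```text
8561.5 [[223 168]
 [207 241]
 [317 265]
 [329 191]]
((517.2346801757812, -61.26763916015625), (259.39617919921875, 181.50906372070312), 78.40845489501953)
[array([624.3,  47.1]), array([456.1,  79.1]), array([ 405.4, -169.8]), array([ 575.4, -201.4])]
A backL [628.8  47. ]
B backR [ 575.8 -203.9]
C frR [ 402.4 -173.7]
D frL [454.6  82.9]
dotL [476.6  67. ]
dotR [ 429.5 -163.7]
bt1 [472.1 -51.4]
bt2 [ 461.5 -100.7]
bt3 [423.2 -93.6]
bt4 [433.3 -44.6]
st1 [481.3   8.3]
st4 [444.9  11.2]
lidfrontL [503.   70.7]
lidfrontR [ 452.7 -175.7]
```

```bash
cat >> h.py <<'E'
C=np.array([517.2,-61.3]); YAW=-11.5
BX=np.array([np.cos(np.radians(YAW)),np.sin(np.radians(YAW))]); BY=np.array([-BX[1],BX[0]])
def box2w(x,y,z): return np.r_[C+x*BX+y*BY,z]
def w2box(p): d=np.array(p[:2])-C; return np.array([d@BX,d@BY,p[2]])
def att(tilt): # tool x=-BX, y=BY, z down, tilt>0 leans body to the front
    b=np.c_[np.r_[-BX,0],np.r_[BY,0],[0,0,-1.]]
    return R.from_matrix(b)*R.from_rotvec([0,-np.radians(tilt),0])
def plan(p,tilt):
    s=r.sense(); R0=R.from_euler('xyz',s["tcp_rot"],degrees=True)
    d=R0.inv().apply(np.array(p)-s["tool_pos"])/1000; w=(R0.inv()*att(tilt)).as_rotvec()
    print("t",round(s["time"],2),"box",w2box(s["tool_pos"]).round(1),"F",s["ft_force"].round(2),"q",s["joint_pos"].round(0),"gap",round(s["finger_gap"],1))
    print("shift",d.round(4),"dist",round(np.linalg.norm(d)*1000,1),"turn",w.round(4),"deg",round(np.degrees(np.linalg.norm(w)),1))
E
python3 - <<'E'
from h import *
plan(box2w(-60,35,150),20)
s=r.snapshot("top")
for z in (0,400,600): print(z,ray(s,250,70,z).round(0))
for n,q,z in (("jar",(252,125),50),("mug",(208,112),50)): print(n,w2box(ray(s,*q,z)).round(0))
E
```

```text
t 0.2 box [-463.4  554.   194. ] F [-0.28 -0.   -0.47] q [68.  7. 85.  0. 87. -5.] gap 85.4
shift [-0.4499 -0.4792  0.0445] dist 658.8 turn [-0.0174 -0.349  -0.092 ] deg 20.7
0 [915. -18.   0.]
400 [706.   5. 400.]
600 [601.  16. 600.]
jar [213.  84.  50.]
mug [221. 197.  50.]
```

Emit:
jog_arm([
  [-0.028, -0.03, 0, 0, 0, 0, 1],
  [-0.056, -0.06, 0, 0, 0, 0, 1],
  [-0.084, -0.09, 0, 0, 0, 0, 1],
  [-0.112, -0.12, 0, 0, 0, 0, 1],
  [-0.14, -0.15, 0, 0, 0, 0, 1],
])

```text
time: 0.67
tool_pos: [264.5, 388.5, 194.4]
tcp_rot: [-180.0, 0.0, 163.2]
ft_force: [1.0, 0.2, 0.5]
finger_gap: 25.4
```

Emit:
jog_arm([
  [-0.028, -0.03, 0, 0, 0, 0, 1],
  [-0.056, -0.06, 0, 0, 0, 0, 1],
  [-0.084, -0.09, 0, 0, 0, 0, 1],
  [-0.112, -0.12, 0, 0, 0, 0, 1],
  [-0.14, -0.15, 0, 0, 0, 0, 1],
])

```text
time: 1.08
tool_pos: [355.2, 204.3, 194.9]
tcp_rot: [180.0, 0.0, 163.2]
ft_force: [0.9, 0.3, -1.2]
finger_gap: 0.2
```

```bash
python3 - <<'E'
from h import *
plan(box2w(-60,35,150),20)
E
```

```text
t 1.08 box [-211.7  228.   194.9] F [ 0.87  0.31 -1.25] q [ 23. -24. 113.  -0.  90. -50.] gap 0.2
shift [-0.1689 -0.1781  0.0449] dist 249.5 turn [-0.0157 -0.3481 -0.0918] deg 20.6
```

Emit:
jog_arm([
  [-0.024, -0.025, 0, 0, -0.06, -0.018, 1],
  [-0.048, -0.05, 0, 0, -0.12, -0.036, 1],
  [-0.072, -0.075, 0, 0, -0.18, -0.054, 1],
  [-0.096, -0.1, 0.005, -0.01, -0.25, -0.072, 1],
  [-0.12, -0.125, 0.01, -0.015, -0.348, -0.092, 1],
])

```text
time: 1.5
tool_pos: [435.1, 50.0, 186.0]
tcp_rot: [-179.9, 20.2, 168.6]
ft_force: [-0.6, -0.5, 1.2]
finger_gap: 0.3
```

```bash
python3 - <<'E'
from h import *
plan(box2w(-60,35,110),20)
E
```

```text
t 1.5 box [-102.6   92.7  186. ] F [-0.58 -0.5   1.25] q [  5. -43. 129.  -6.  74. -73.] gap 0.3
shift [-0.0137 -0.0575  0.0862] dist 104.5 turn [-0.0016  0.0042  0.0009] deg 0.3
```

Emit:
jog_arm([
  [-0.004, -0.018, 0.025, 0, 0, 0, 1],
  [-0.008, -0.036, 0.05, 0, 0, 0, 1],
  [-0.012, -0.05, 0.075, 0, 0.004, 0, 1],
  [-0.0137, -0.0575, 0.0862, 0, 0.004, 0, 1],
  [-0.0137, -0.0575, 0.0862, 0, 0.004, 0, 1],
])

```text
time: 1.92
tool_pos: [461.7, -14.8, 105.1]
tcp_rot: [-179.9, 19.5, 168.4]
ft_force: [-0.7, 1.0, -0.4]
finger_gap: 0.1
```

```bash
python3 - <<'E'
from h import *
plan(box2w(-60,35,92),20)
s=r.snapshot("wrist"); cv2.imwrite("pics/w1.png",s["pixels"][:,:,::-1])
s=r.snapshot("scene"); cv2.imwrite("pics/s1.png",cv2.resize(s["pixels"][130:270,180:400,::-1],None,fx=3.6,fy=3.6))
E
```

```text
t 1.92 box [-63.7  34.5 105.1] F [-0.7   1.01 -0.43] q [ -7. -35. 133.  -2.  63. -84.] gap 0.1
shift [0.0009 0.0005 0.0136] dist 13.6 turn [-0.0028 -0.0095 -0.0021] deg 0.6
```

View pics/w1.png

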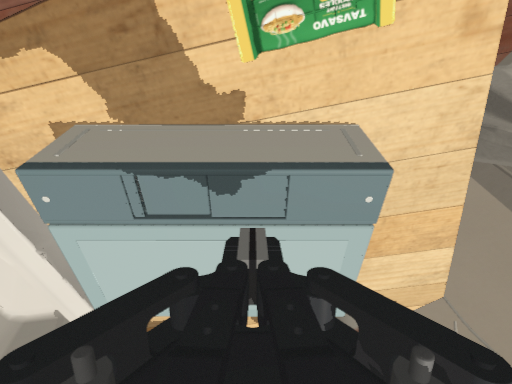

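View pics/s1.png

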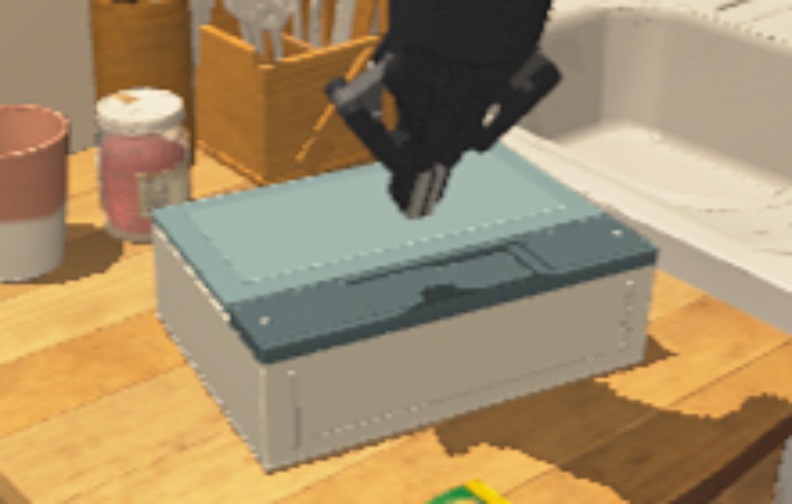

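The wrist view shows the strip at columns 135–290, with the panel in its left half, on the −y side. In the scene crop the fingertip is at about (415,210). I'll check the tip's projection and then touch down.

```bash
python3 - <<'E'
from h import *
s=r.snapshot("scene"); p=proj(s,r.sense()["tool_pos"]); print(p,(p-[180,130])*3.6)
print((proj(s,box2w(-65,0,82))-[180,130])*3.6,(proj(s,box2w(-90,130,85))-[180,130])*3.6,(proj(s,box2w(-90,-130,85))-[180,130])*3.6)
plan(box2w(-60,35,92),20)
print("down 1mm in tool:",R.from_euler('xyz',r.sense()["tcp_rot"],degrees=True).inv().apply([0,0,-1]))
E
```

```text
[288.82041424 198.9511697 ] [391.75349126 248.22421093]
[448.36100475 278.10107825] [260.45206937 348.18420068] [657.46977604 245.83587622]
t 2.07 box [-62.1  36.7 109.1] F [-0.78  0.33  0.14] q [ -6. -35. 133.  -2.  63. -84.] gap -0.2
shift [ 0.0038 -0.0017  0.0169] dist 17.4 turn [-0.001  -0.0044 -0.0004] deg 0.3
down 1mm in tool: [3.37836260e-01 8.44053505e-04 9.41204520e-01]
```

```bash
python3 - <<'E'
from h import *
s=r.snapshot("scene"); p=proj(s,r.sense()["tool_pos"]); print((p-[240,160])*6, r.sense()["tool_pos"])
im=cv2.resize(s["pixels"][160:250,240:370,::-1],None,fx=6,fy=6); p=(p-[240,160])*6
cv2.circle(im,(int(p[0]),int(p[1])),4,(0,0,255),-1)
cv2.imwrite("pics/s2.png",im)
E
```

```text
[291.75394461 232.2272377 ] [463.96821607 -12.72168627 109.63897394]
```

View pics/s2.png

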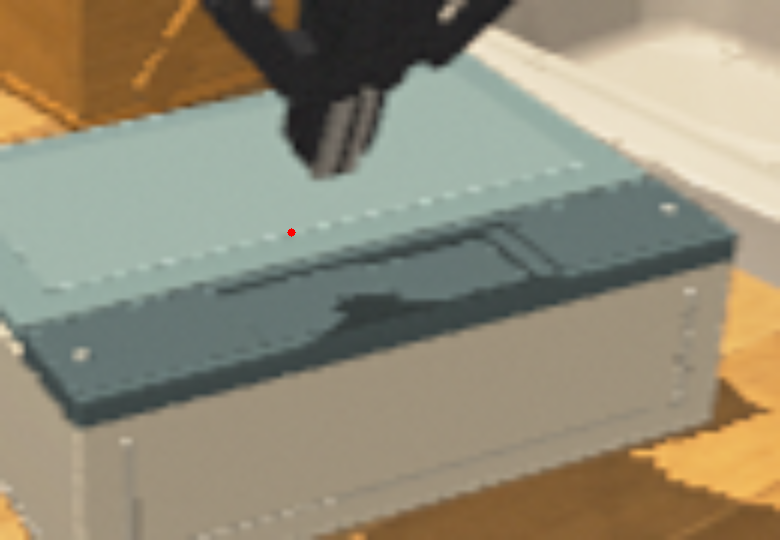

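```bash
python3 - <<'E'
from h import *
P=r.sense()["tool_pos"]
a=[]
for n in("top","wrist"):
    s=r.snapshot(n); p=proj(s,P); print(n,p,s["origin"],s["attitude"],"stripmid",proj(s,box2w(-65,0,82)),"dots",proj(s,box2w(-65,119,85)),proj(s,box2w(-65,-119,85)), "cor",proj(s,box2w(-90,130,85)),proj(s,box2w(-90,-130,85)))
    if n=="top": im=cv2.resize(s["pixels"][190:290,200:330,::-1],None,fx=6,fy=6,interpolation=cv2.INTER_NEAREST); p=(p-[200,190])*6+3
    else: im=s["pixels"][:,:,::-1].copy()
    cv2.circle(im,(int(p[0]),int(p[1])),4,(0,0,255),-1); cv2.imwrite(f"pics/{n}3.png",im)
E
```

```text
top [248.55621351 237.64714055] [439.22838469  33.38005324 909.8482277 ] [-170.96093842   -3.48195609  -89.36883884] stripmid [263.46412826 242.86563478] dots [212.10906169 231.58366009] [314.69877995 254.02115185] cor [204.77426058 241.48865109] [317.43653821 266.0355308 ]
wrist [253.29405782 217.63645812] [340.24070759  11.62902923 254.66475588] [ 1.44099915e+02 -2.02561640e-02  7.84997988e+01] stripmid [203.74528312 190.12787715] dots [364.02228312 192.44638099] [ 42.29569728 192.51403747] cor [388.41748369 163.02429919] [ 10.50900684 163.09260828]
```

View pics/top3.png

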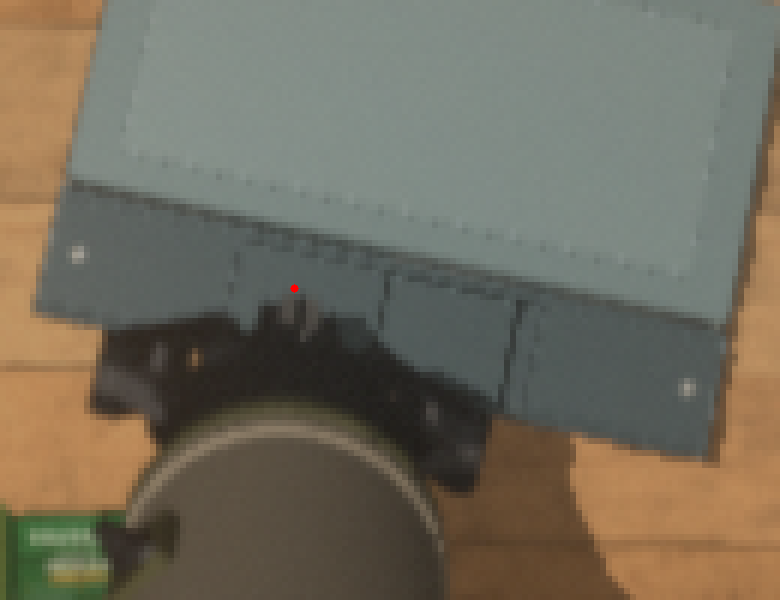

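View pics/wrist3.png

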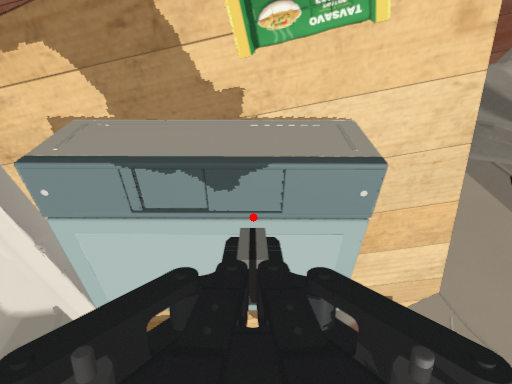

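Emit:
jog_arm([
  [0.0017, 0, 0.0047, 0, 0, 0, 1],
  [0.0034, 0, 0.0094, 0, 0, 0, 1],
  [0.0051, 0, 0.0141, 0, 0, 0, 1],
  [0.0061, 0, 0.0169, 0, 0, 0, 1],
  [0.0061, 0, 0.0169, 0, 0, 0, 1],
])

```text
time: 2.63
tool_pos: [462.5, -13.0, 89.0]
tcp_rot: [-179.9, 19.6, 168.5]
ft_force: [0.2, -0.1, -0.6]
finger_gap: 0.3
```

Emit:
jog_arm([
  [0.0003, 0, 0.0009, 0, 0, 0, 1],
  [0.0007, 0, 0.0019, 0, 0, 0, 1],
  [0.0007, 0, 0.0019, 0, 0, 0, 1],
])

```text
time: 2.88
tool_pos: [463.4, -13.3, 88.3]
tcp_rot: [-179.9, 19.7, 168.5]
ft_force: [0.5, -0.6, 0.5]
finger_gap: -0.1
```

```bash
python3 - <<'E'
from h import *
plan(box2w(-60,35,92),20)
E
```

```text
t 2.88 box [-62.3  36.3  88.3] F [ 0.5  -0.57  0.54] q [ -6. -34. 134.  -2.  60. -84.] gap -0.1
shift [-0.0034 -0.0013 -0.0027] dist 4.5 turn [-0.0013 -0.0049  0.    ] deg 0.3
```

Emit:
jog_arm([
  [0.0003, 0, 0.0009, 0, 0, 0, 1],
  [0.0007, 0, 0.0019, 0, 0, 0, 1],
  [0.0007, 0, 0.0019, 0, 0, 0, 1],
])

```text
time: 3.13
tool_pos: [463.3, -13.2, 86.2]
tcp_rot: [-179.9, 19.7, 168.5]
ft_force: [-0.2, 0.1, 0.1]
finger_gap: -0.2
```

Emit:
jog_arm([
  [0.0003, 0, 0.0009, 0, 0, 0, 1],
  [0.0007, 0, 0.0019, 0, 0, 0, 1],
  [0.0007, 0, 0.0019, 0, 0, 0, 1],
])

```text
time: 3.38
tool_pos: [463.2, -13.2, 84.1]
tcp_rot: [-179.9, 19.7, 168.5]
ft_force: [0.4, 0.8, -1.4]
finger_gap: -0.2
```

Emit:
jog_arm([
  [0.0003, 0, 0.0009, 0, 0, 0, 1],
  [0.0005, 0, 0.0014, 0, 0, 0, 1],
  [0.0005, 0, 0.0014, 0, 0, 0, 1],
])

```text
time: 3.63
tool_pos: [463.2, -13.2, 82.7]
tcp_rot: [-179.9, 19.7, 168.5]
ft_force: [0.5, -0.4, -0.1]
finger_gap: -0.0
```

Emit:
jog_arm([
  [0.0003, 0, 0.0009, 0, 0, 0, 1],
  [0.0005, 0, 0.0014, 0, 0, 0, 1],
  [0.0005, 0, 0.0014, 0, 0, 0, 1],
])

```text
time: 3.88
tool_pos: [463.3, -13.2, 81.2]
tcp_rot: [-179.9, 19.7, 168.5]
ft_force: [-0.4, 0.1, -0.4]
finger_gap: -0.1
```

Emit:
jog_arm([
  [0.0003, 0, 0.0009, 0, 0, 0, 1],
  [0.0005, 0, 0.0014, 0, 0, 0, 1],
  [0.0005, 0, 0.0014, 0, 0, 0, 1],
])

```text
time: 4.13
tool_pos: [463.3, -13.2, 79.7]
tcp_rot: [-179.9, 19.7, 168.5]
ft_force: [-1.0, -0.7, -0.3]
finger_gap: 0.4
```

```bash
python3 - <<'E'
from h import *
plan(box2w(-60,35,92),20)
s=r.snapshot("scene"); p=proj(s,r.sense()["tool_pos"])
im=cv2.resize(s["pixels"][160:250,240:370,::-1],None,fx=6,fy=6); p=(p-[240,160])*6
cv2.circle(im,(int(p[0]),int(p[1])),4,(0,0,255),-1)
cv2.imwrite("pics/s4.png",im)
s=r.snapshot("wrist");cv2.imwrite("pics/w4.png",s["pixels"][:,:,::-1])
E
```

```text
t 4.13 box [-62.4  36.4  79.7] F [-1.   -0.67 -0.33] q [ -6. -34. 135.  -2.  59. -84.] gap 0.4
shift [-0.0064 -0.0014 -0.0107] dist 12.6 turn [-0.0012 -0.0051  0.0001] deg 0.3
```

View pics/s4.png

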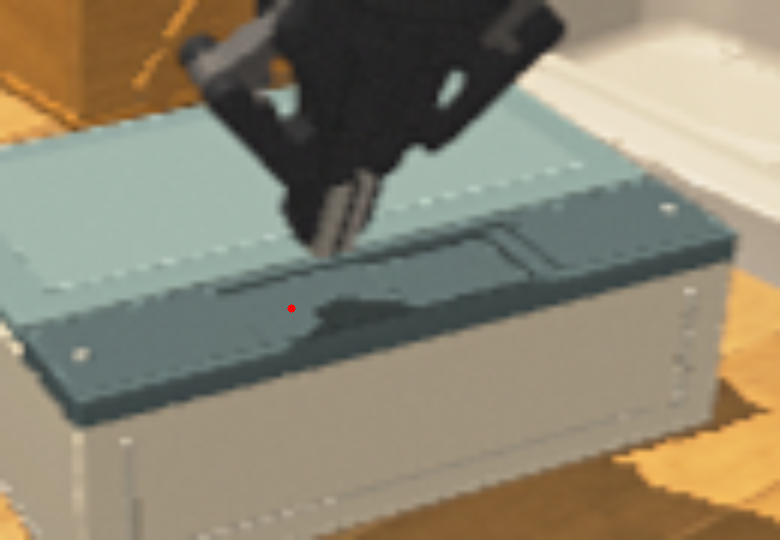

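View pics/w4.png

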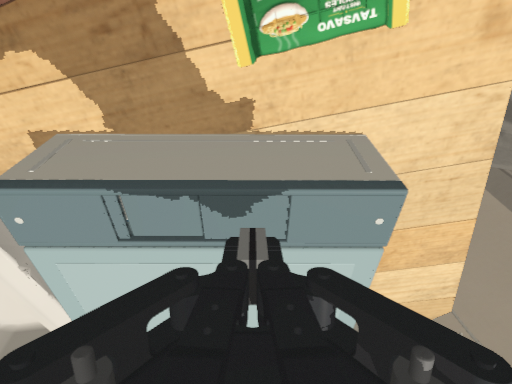

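The tip is visibly short of the reported TCP. I'll triangulate it.

```bash
python3 - <<'E'
from h import *
S=r.sense()
def line(s,u,v):
    a=ray(s,u,v,0); o=np.array(s["origin"]); d=a-o; return o,d/np.linalg.norm(d)
sc=r.snapshot("scene"); w=r.snapshot("wrist")
for us,vs in ((325,255),(325,248)):
  for vw in (229,):
    o1,d1=line(sc,240+us/6,160+vs/6); o2,d2=line(w,253,vw)
    A=np.c_[d1,-d2]; t=np.linalg.lstsq(A,o2-o1,rcond=None)[0]
    p,q=o1+t[0]*d1,o2+t[1]*d2; print(p,q,np.linalg.norm(p-q),w2box((p+q)/2))
    print("in tool",R.from_euler('xyz',S["tcp_rot"],degrees=True).inv().apply((p+q)/2-S["tool_pos"]))
E
```

```text
[443.86378994 -10.00452164 110.87123596] [444.33645179  -9.82019935 111.27208876] 0.6465809287357335 [-81.87742501  35.78224556 111.07166236]
in tool [  7.82200121  -0.667705   -35.95823081]
[442.99632946  -9.09160482 114.22254703] [442.22411505  -9.39772911 113.56856848] 1.0572204723636902 [-83.47053015  36.13949693 113.89555775]
in tool [  8.36903957  -0.31414928 -39.15443873]
```

Emit:
jog_arm([
  [-0.004, 0, 0.0015, 0, 0, 0, 1],
  [-0.0075, 0, 0.0027, 0, 0, 0, 1],
  [-0.0068, 0, 0.0046, 0, 0, 0, 1],
  [-0.0068, 0, 0.0046, 0, 0, 0, 1],
])

```text
time: 4.67
tool_pos: [471.1, -14.8, 77.4]
tcp_rot: [-179.9, 19.7, 168.5]
ft_force: [-0.3, -0.8, 0.1]
finger_gap: 0.1
```

Emit:
jog_arm([
  [0.0003, 0, 0.0009, 0, 0, 0, 1],
  [0.0007, 0, 0.0019, 0, 0, 0, 1],
  [0.0007, 0, 0.0019, 0, 0, 0, 1],
])

```text
time: 4.92
tool_pos: [470.8, -14.8, 75.4]
tcp_rot: [-179.9, 19.7, 168.5]
ft_force: [-0.3, -1.0, -0.8]
finger_gap: -0.2
```

Emit:
jog_arm([
  [0.0003, 0, 0.0009, 0, 0, 0, 1],
  [0.0007, 0, 0.0019, 0, 0, 0, 1],
  [0.0007, 0, 0.0019, 0, 0, 0, 1],
])

```text
time: 5.17
tool_pos: [471.0, -14.8, 73.6]
tcp_rot: [-179.9, 19.7, 168.5]
ft_force: [0.3, 0.5, -0.1]
finger_gap: 0.0
```

Emit:
jog_arm([
  [0.0003, 0, 0.0009, 0, 0, 0, 1],
  [0.0007, 0, 0.0019, 0, 0, 0, 1],
  [0.0007, 0, 0.0019, 0, 0, 0, 1],
])

```text
time: 5.42
tool_pos: [470.9, -14.8, 71.5]
tcp_rot: [-179.9, 19.7, 168.5]
ft_force: [-0.9, 0.3, -0.1]
finger_gap: 0.1
```

```bash
python3 - <<'E'
from h import *
plan(box2w(-60,35,92),20)
s=r.snapshot("scene"); p=proj(s,r.sense()["tool_pos"])
im=cv2.resize(s["pixels"][160:250,240:370,::-1],None,fx=6,fy=6)
cv2.imwrite("pics/s5.png",im)
s=r.snapshot("top");cv2.imwrite("pics/t5.png",cv2.resize(s["pixels"][190:290,200:330,::-1],None,fx=6,fy=6))
E
```

```text
t 5.42 box [-54.6  36.4  71.5] F [-0.88  0.34 -0.09] q [ -7. -31. 134.  -2.  57. -84.] gap 0.1
shift [-0.0018 -0.0014 -0.0211] dist 21.2 turn [-0.0012 -0.0052  0.0001] deg 0.3
```

View pics/s5.png

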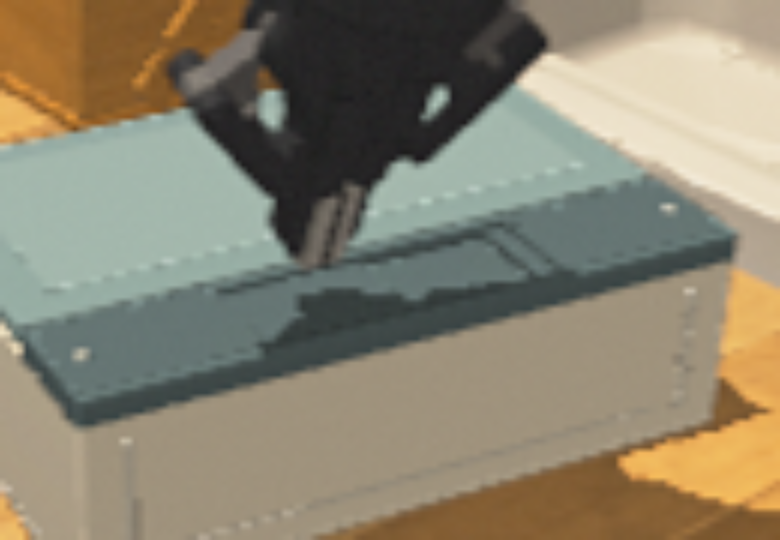

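View pics/t5.png

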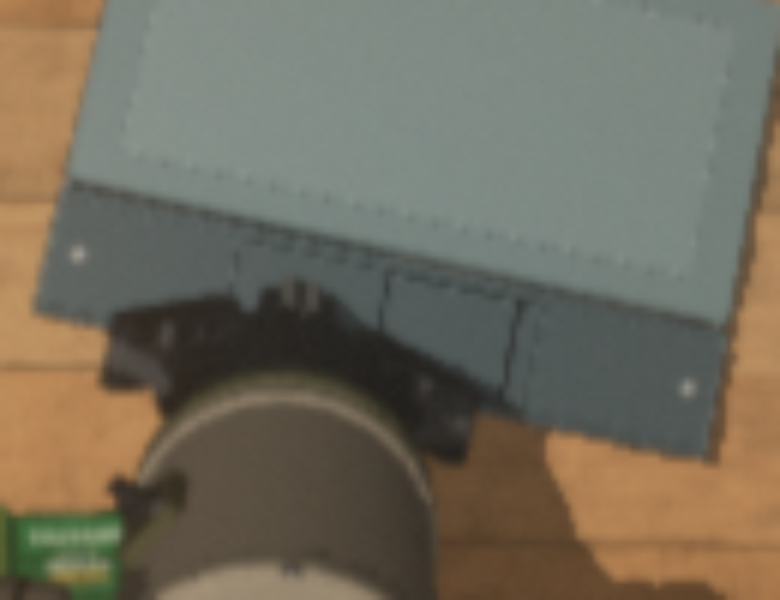

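Top view: the fingertip is near (300,290), over the strip's plain half. The scene shows it still hovering above its shadow, so I'll go on down gently.

Emit:
jog_arm([
  [0.0003, 0, 0.0009, 0, 0, 0, 1],
  [0.0007, 0, 0.0019, 0, 0, 0, 1],
  [0.0007, 0, 0.0019, 0, 0, 0, 1],
])

```text
time: 5.77
tool_pos: [470.9, -14.8, 69.5]
tcp_rot: [-179.9, 19.7, 168.5]
ft_force: [-0.1, -0.9, 0.2]
finger_gap: -0.1
```

Emit:
jog_arm([
  [0.0003, 0, 0.0009, 0, 0, 0, 1],
  [0.0007, 0, 0.0019, 0, 0, 0, 1],
  [0.0007, 0, 0.0019, 0, 0, 0, 1],
])

```text
time: 6.02
tool_pos: [470.9, -14.8, 67.4]
tcp_rot: [-179.9, 19.7, 168.5]
ft_force: [-0.5, 0.3, -0.1]
finger_gap: -0.0
```

Emit:
jog_arm([
  [0.0003, 0, 0.0009, 0, 0, 0, 1],
  [0.0007, 0, 0.0019, 0, 0, 0, 1],
  [0.0007, 0, 0.0019, 0, 0, 0, 1],
])

```text
time: 6.27
tool_pos: [470.9, -14.7, 65.4]
tcp_rot: [-179.9, 19.7, 168.5]
ft_force: [-0.5, -0.0, -1.0]
finger_gap: 0.1
```

Emit:
jog_arm([
  [0.0003, 0, 0.0009, 0, 0, 0, 1],
  [0.0007, 0, 0.0019, 0, 0, 0, 1],
  [0.0007, 0, 0.0019, 0, 0, 0, 1],
])

```text
time: 6.52
tool_pos: [470.9, -14.8, 63.4]
tcp_rot: [-179.9, 19.7, 168.5]
ft_force: [0.5, 0.1, -0.7]
finger_gap: 0.0
```

Emit:
jog_arm([
  [0.0003, 0, 0.0009, 0, 0, 0, 1],
  [0.0007, 0, 0.0019, 0, 0, 0, 1],
  [0.0007, 0, 0.0019, 0, 0, 0, 1],
])

```text
time: 6.77
tool_pos: [470.9, -14.8, 61.4]
tcp_rot: [-179.9, 19.7, 168.5]
ft_force: [-0.1, -0.8, 0.1]
finger_gap: -0.1
```

```bash
python3 - <<'E'
from h import *
plan(box2w(-60,35,92),20)
s=r.snapshot("scene"); print((proj(s,r.sense()["tool_pos"])-[240,160])*6)
cv2.imwrite("pics/s6.png",cv2.resize(s["pixels"][160:250,240:370,::-1],None,fx=6,fy=6))
s=r.snapshot("wrist"); cv2.imwrite("pics/w6.png",s["pixels"][:,:,::-1])
E
```

```text
t 6.77 box [-54.7  36.4  61.4] F [-0.1  -0.83  0.12] q [ -7. -30. 135.  -2.  56. -84.] gap -0.1
shift [-0.0053 -0.0014 -0.0306] dist 31.1 turn [-0.0012 -0.0052  0.0001] deg 0.3
[279.42374353 343.09568088]
```

View pics/s6.png

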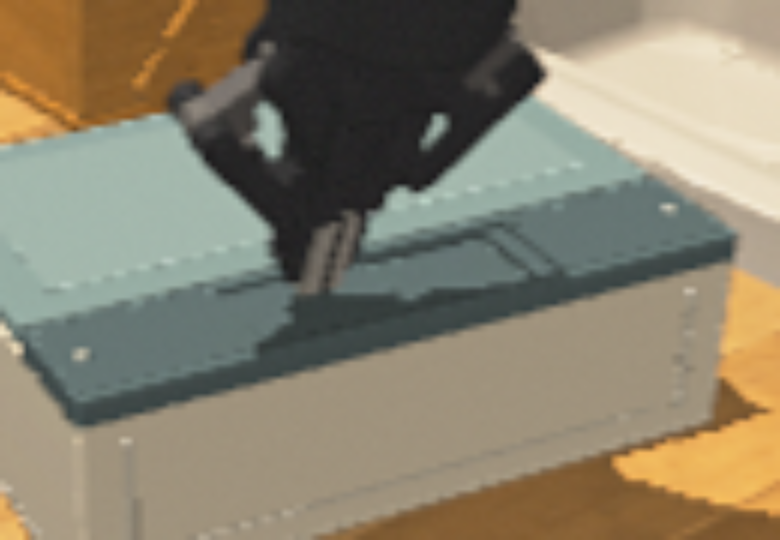

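View pics/w6.png

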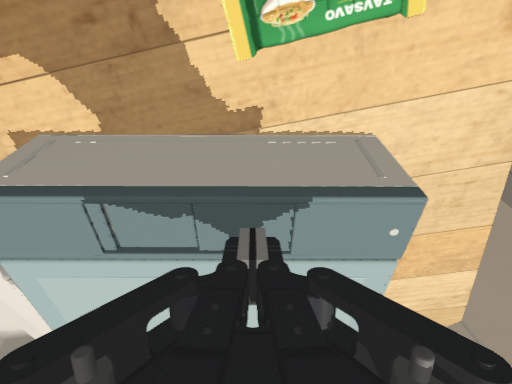

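The tip now almost meets its shadow, at scene crop (312,292), so contact is close. I'll use 1 mm steps.

Emit:
jog_arm([
  [0.0003, 0, 0.0009, 0, 0, 0, 1],
  [0.0003, 0, 0.0009, 0, 0, 0, 1],
  [0.0003, 0, 0.0009, 0, 0, 0, 1],
])

```text
time: 7.12
tool_pos: [471.0, -14.8, 60.7]
tcp_rot: [-179.9, 19.7, 168.5]
ft_force: [0.1, 0.9, 0.0]
finger_gap: 0.2
```

Emit:
jog_arm([
  [0.0003, 0, 0.0009, 0, 0, 0, 1],
  [0.0003, 0, 0.0009, 0, 0, 0, 1],
  [0.0003, 0, 0.0009, 0, 0, 0, 1],
])

```text
time: 7.37
tool_pos: [471.0, -14.8, 59.7]
tcp_rot: [-179.9, 19.7, 168.5]
ft_force: [0.4, -0.2, -0.2]
finger_gap: 0.2
```

Emit:
jog_arm([
  [0.0003, 0, 0.0009, 0, 0, 0, 1],
  [0.0003, 0, 0.0009, 0, 0, 0, 1],
  [0.0003, 0, 0.0009, 0, 0, 0, 1],
])

```text
time: 7.62
tool_pos: [471.0, -14.8, 58.7]
tcp_rot: [-179.9, 19.7, 168.5]
ft_force: [-0.9, -0.1, -0.5]
finger_gap: -0.2
```

Emit:
jog_arm([
  [0.0003, 0, 0.0009, 0, 0, 0, 1],
  [0.0003, 0, 0.0009, 0, 0, 0, 1],
  [0.0003, 0, 0.0009, 0, 0, 0, 1],
])

```text
time: 7.87
tool_pos: [471.0, -14.8, 57.8]
tcp_rot: [-179.9, 19.7, 168.5]
ft_force: [1.1, 0.2, 0.4]
finger_gap: 0.1
```

Emit:
jog_arm([
  [0.0003, 0, 0.0009, 0, 0, 0, 1],
  [0.0003, 0, 0.0009, 0, 0, 0, 1],
  [0.0003, 0, 0.0009, 0, 0, 0, 1],
])

```text
time: 8.12
tool_pos: [471.1, -14.8, 56.8]
tcp_rot: [-179.9, 19.7, 168.5]
ft_force: [1.3, 0.3, -0.4]
finger_gap: 0.0
```

```bash
python3 - <<'E'
from h import *
plan(box2w(-60,35,92),20)
s=r.snapshot("scene"); print((proj(s,r.sense()["tool_pos"])-[240,160])*6)
cv2.imwrite("pics/s7.png",cv2.resize(s["pixels"][160:250,240:370,::-1],None,fx=6,fy=6))
E
```

```text
t 8.12 box [-54.5  36.3  56.8] F [ 1.25  0.34 -0.42] q [ -7. -30. 135.  -2.  55. -84.] gap 0.0
shift [-0.0067 -0.0014 -0.035 ] dist 35.6 turn [-0.0012 -0.005   0.0001] deg 0.3
[278.83002572 353.93467597]
```

View pics/s7.png

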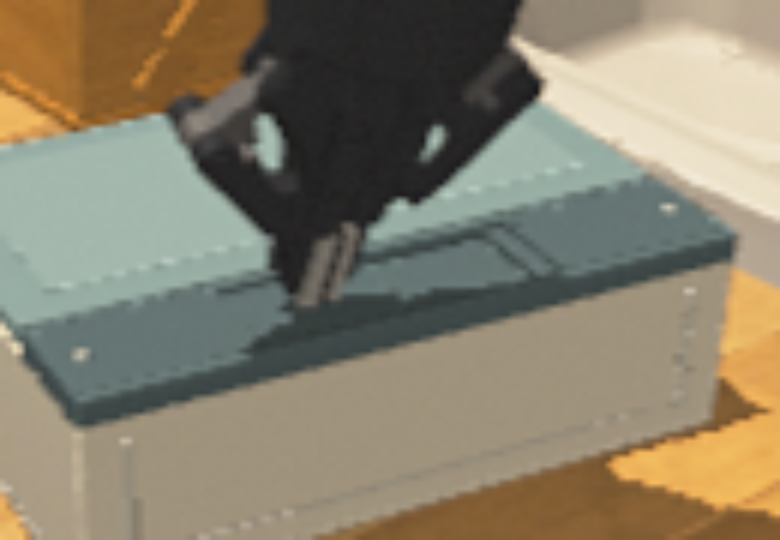

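Emit:
jog_arm([
  [0.0003, 0, 0.0009, 0, 0, 0, 1],
  [0.0003, 0, 0.0009, 0, 0, 0, 1],
  [0.0003, 0, 0.0009, 0, 0, 0, 1],
])

```text
time: 8.42
tool_pos: [471.0, -14.8, 55.9]
tcp_rot: [-179.9, 19.7, 168.5]
ft_force: [-0.4, 0.7, -0.1]
finger_gap: -0.1
```

```bash
python3 - <<'E'
from h import *
for i in range(3):
    plan(box2w(-60,35,92),20); s=r.snapshot("wrist")
cv2.imwrite("pics/w8.png",s["pixels"][:,:,::-1])
s=r.snapshot("top"); cv2.imwrite("pics/t8.png",cv2.resize(s["pixels"][190:290,200:330,::-1],None,fx=6,fy=6))
E
```

```text
t 8.42 box [-54.5  36.3  55.9] F [-0.37  0.73 -0.09] q [ -7. -30. 135.  -2.  55. -84.] gap -0.1
shift [-0.007  -0.0014 -0.0359] dist 36.6 turn [-0.0012 -0.0051  0.0001] deg 0.3
t 8.47 box [-54.4  36.4  55.9] F [-0.22  0.76 -0.16] q [ -7. -30. 135.  -2.  55. -84.] gap -0.1
shift [-0.0069 -0.0014 -0.0358] dist 36.5 turn [-0.0012 -0.005   0.0001] deg 0.3
t 8.52 box [-54.4  36.4  56. ] F [-0.12 -0.21  0.61] q [ -7. -30. 135.  -2.  55. -84.] gap 0.5
shift [-0.0069 -0.0014 -0.0358] dist 36.5 turn [-0.0012 -0.0049  0.0001] deg 0.3
```

View pics/w8.png

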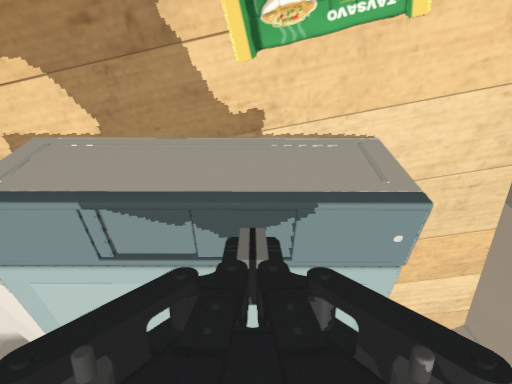

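View pics/t8.png

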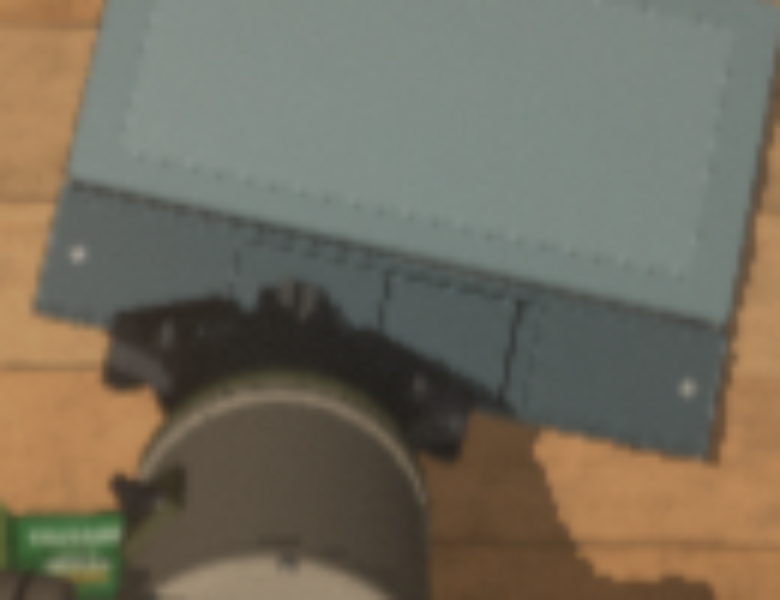

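Emit:
jog_arm([
  [0.0003, 0, 0.0009, 0, 0, 0, 1],
  [0.0003, 0, 0.0009, 0, 0, 0, 1],
  [0.0003, 0, 0.0009, 0, 0, 0, 1],
])

```text
time: 8.87
tool_pos: [471.1, -14.8, 54.9]
tcp_rot: [-179.9, 19.7, 168.5]
ft_force: [-0.6, -0.9, -0.9]
finger_gap: 0.0
```

Emit:
jog_arm([
  [0.0003, 0, 0.0009, 0, 0, 0, 1],
  [0.0003, 0, 0.0009, 0, 0, 0, 1],
  [0.0003, 0, 0.0009, 0, 0, 0, 1],
])

```text
time: 9.12
tool_pos: [471.1, -14.8, 54.0]
tcp_rot: [-179.9, 19.7, 168.5]
ft_force: [0.4, -0.1, 0.4]
finger_gap: -0.1
```

Emit:
jog_arm([
  [0.0003, 0, 0.0009, 0, 0, 0, 1],
  [0.0003, 0, 0.0009, 0, 0, 0, 1],
  [0.0003, 0, 0.0009, 0, 0, 0, 1],
])

```text
time: 9.37
tool_pos: [471.1, -14.8, 53.0]
tcp_rot: [-179.9, 19.7, 168.5]
ft_force: [-0.3, -0.6, -1.0]
finger_gap: 0.0
```

Emit:
jog_arm([
  [0.0003, 0, 0.0009, 0, 0, 0, 1],
  [0.0003, 0, 0.0009, 0, 0, 0, 1],
  [0.0003, 0, 0.0009, 0, 0, 0, 1],
])

```text
time: 9.62
tool_pos: [471.1, -14.8, 52.1]
tcp_rot: [-179.9, 19.7, 168.5]
ft_force: [0.4, -0.6, -0.2]
finger_gap: -0.0
```

Emit:
jog_arm([
  [0.0003, 0, 0.0009, 0, 0, 0, 1],
  [0.0003, 0, 0.0009, 0, 0, 0, 1],
  [0.0003, 0, 0.0009, 0, 0, 0, 1],
])

```text
time: 9.87
tool_pos: [471.2, -14.9, 51.2]
tcp_rot: [-179.9, 19.7, 168.5]
ft_force: [0.7, -0.3, -0.6]
finger_gap: 0.1
```

```bash
python3 - <<'E'
from h import *
plan(box2w(-60,35,92),20)
s=r.snapshot("scene"); print((proj(s,r.sense()["tool_pos"])-[240,160])*6)
cv2.imwrite("pics/s9.png",cv2.resize(s["pixels"][160:250,240:370,::-1],None,fx=6,fy=6))
E
```

```text
t 9.87 box [-54.3  36.3  51.2] F [ 0.7  -0.26 -0.57] q [ -7. -29. 135.  -2.  54. -84.] gap 0.1
shift [-0.0085 -0.0014 -0.0404] dist 41.3 turn [-0.0012 -0.005   0.    ] deg 0.3
[278.2687279  367.58713599]
```

View pics/s9.png

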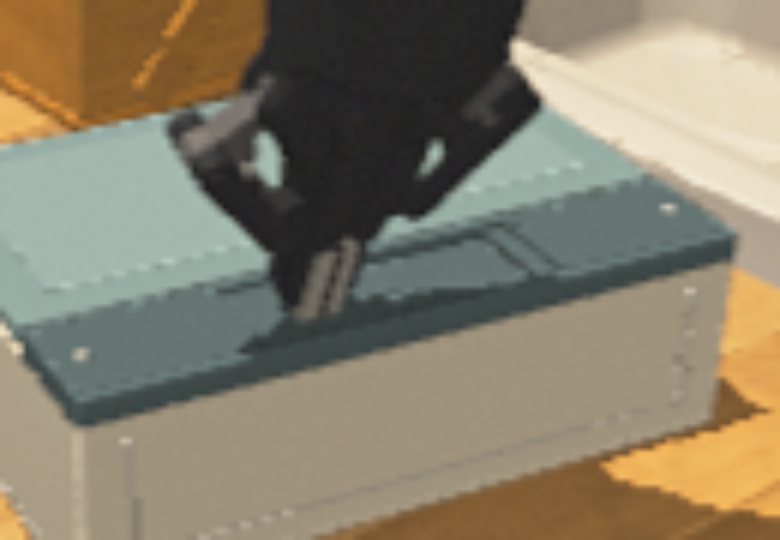

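```bash
python3 - <<'E'
from h import *
s=r.snapshot("scene")
for x in (-90,-85,-75,-65,-55,-45,-39): print(x,((proj(s,box2w(x,36,82 if -85<=x<=-45 else 85))-[240,160])*6).round(0))
print(((proj(s,box2w(-90,130,85))-[240,160])*6).round(0),((proj(s,box2w(-90,-130,85))-[240,160])*6).round(0),((proj(s,box2w(-65,119,85))-[240,160])*6).round(0),((proj(s,box2w(-65,-119,85))-[240,160])*6).round(0))
w=r.snapshot("wrist");print(proj(w,r.sense()["tool_pos"]))
for x in (-85,-75,-65,-55,-45): print(x,proj(w,box2w(x,36,82)))
Rm=R.from_euler('xyz',r.sense()["tcp_rot"],degrees=True)
print("cam in tool",Rm.inv().apply(np.array(w["origin"])-r.sense()["tool_pos"]))
for L in (0,-20,-30,-36,-40): print(L,proj(w,r.sense()["tool_pos"]+Rm.apply([11,0,L])),(proj(s,r.sense()["tool_pos"]+Rm.apply([11,0,L]))-[240,160])*6)
cv2.imwrite("pics/w9.png",cv2.resize(w["pixels"][190:290,170:340,::-1],None,fx=4.5,fy=4.5))
E
```

```text
-90 [333. 334.]
-85 [325. 334.]
-75 [311. 320.]
-65 [296. 306.]
-55 [282. 293.]
-45 [269. 280.]
-39 [261. 264.]
[ 74. 400.] [736. 230.] [ 74. 354.] [668. 206.]
[253.56691538 218.07386689]
-85 [253.2371274 212.2508695]
-75 [253.21403432 226.38675418]
-65 [253.19262807 239.49007744]
-55 [253.17273037 251.66998863]
-45 [253.15418715 263.02077689]
cam in tool [  69.65953898   -1.03871236 -179.03182811]
0 [253.57297167 202.58967566] [292.00108419 390.71657856]
-20 [253.76327902 213.02851407] [303.02342235 354.31511668]
-30 [253.87563682 219.19162289] [308.69051139 335.59945736]
-36 [253.9497961  223.25944598] [312.14236276 324.19965868]
-40 [254.00240632 226.14524922] [314.46550551 316.52743969]
```

View pics/w9.png

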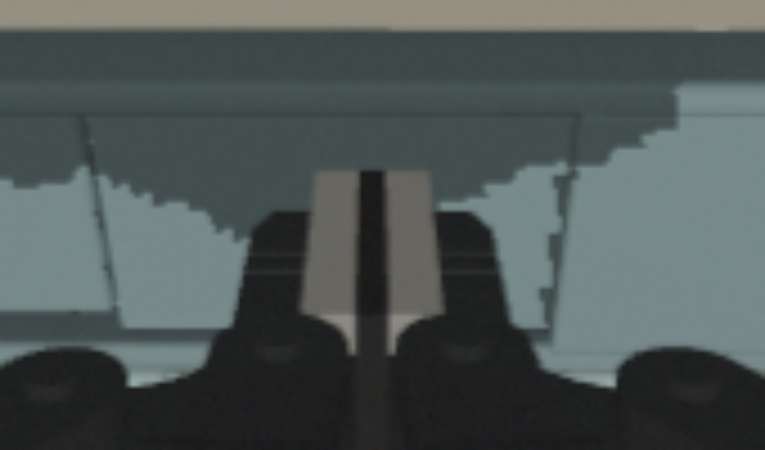

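Both views agree: the real fingertip sits about 40 mm behind the reported TCP along the tool axis, so contact is due near TCP z ≈ 48. I'll shift 6 mm towards the channel middle and continue.

Emit:
jog_arm([
  [-0.0028, 0, 0.001, 0, 0, 0, 1],
  [-0.0056, 0, 0.002, 0, 0, 0, 1],
  [-0.0056, 0, 0.002, 0, 0, 0, 1],
])

```text
time: 10.27
tool_pos: [477.8, -16.2, 51.6]
tcp_rot: [-179.9, 19.8, 168.5]
ft_force: [-0.4, 0.6, 0.2]
finger_gap: -0.1
```

Emit:
jog_arm([
  [0.0003, 0, 0.0009, 0, 0, 0, 1],
  [0.0003, 0, 0.0009, 0, 0, 0, 1],
  [0.0003, 0, 0.0009, 0, 0, 0, 1],
])

```text
time: 10.52
tool_pos: [477.1, -16.1, 50.3]
tcp_rot: [-179.9, 19.7, 168.5]
ft_force: [-1.2, 0.6, 0.8]
finger_gap: 0.1
```

Emit:
jog_arm([
  [0.0003, 0, 0.0009, 0, 0, 0, 1],
  [0.0003, 0, 0.0009, 0, 0, 0, 1],
  [0.0003, 0, 0.0009, 0, 0, 0, 1],
])

```text
time: 10.77
tool_pos: [477.3, -16.1, 49.9]
tcp_rot: [-179.9, 19.7, 168.5]
ft_force: [-3.9, 0.4, 6.1]
finger_gap: -0.1
```

Hard contact at y≈+36: 6 N within 1 mm, so the strip is here at TCP z ≈ 50. I'll lift off and try y≈−25.

Emit:
jog_arm([
  [-0.0014, 0, -0.0038, 0, 0, 0, 1],
  [-0.0014, -0.02, -0.0038, 0, 0, 0, 1],
  [-0.0014, -0.042, -0.0038, 0, 0, 0, 1],
  [-0.0014, -0.061, -0.0038, 0, 0, 0, 1],
  [-0.0014, -0.061, -0.0038, 0, 0, 0, 1],
])

```text
time: 11.18
tool_pos: [464.5, -78.1, 53.7]
tcp_rot: [-179.9, 19.7, 168.4]
ft_force: [0.0, 0.3, -0.4]
finger_gap: -0.2
```

Emit:
jog_arm([
  [0.0005, 0, 0.0014, 0, 0, 0, 1],
  [0.0007, 0, 0.0019, 0, 0, 0, 1],
  [0.0007, 0, 0.0019, 0, 0, 0, 1],
])

```text
time: 11.43
tool_pos: [464.8, -75.1, 51.1]
tcp_rot: [-179.9, 19.7, 168.5]
ft_force: [0.1, -0.7, -0.1]
finger_gap: -0.1
```

```bash
python3 - <<'E'
from h import *
plan(box2w(-49,-25,49),20)
E
```

```text
t 11.43 box [-48.6 -24.   51.1] F [ 0.07 -0.71 -0.11] q [-17. -30. 136.   2.  55. -96.] gap -0.1
shift [ 0.001  -0.001   0.0018] dist 2.3 turn [-0.0008 -0.0056  0.0004] deg 0.3
```

Emit:
jog_arm([
  [0.0003, 0, 0.0009, 0, 0, 0, 1],
  [0.0003, 0, 0.0009, 0, 0, 0, 1],
  [0.0003, 0, 0.0009, 0, 0, 0, 1],
])

```text
time: 11.68
tool_pos: [465.0, -75.3, 50.3]
tcp_rot: [-179.9, 19.7, 168.6]
ft_force: [0.8, -0.6, 0.1]
finger_gap: -0.2
```

Emit:
jog_arm([
  [0.0003, 0, 0.0009, 0, 0, 0, 1],
  [0.0003, 0, 0.0009, 0, 0, 0, 1],
  [0.0003, 0, 0.0009, 0, 0, 0, 1],
])

```text
time: 11.93
tool_pos: [464.9, -75.7, 49.5]
tcp_rot: [-179.9, 19.7, 168.5]
ft_force: [-0.0, 0.5, 0.5]
finger_gap: 0.1
```

Emit:
jog_arm([
  [0.0003, 0, 0.0009, 0, 0, 0, 1],
  [0.0003, 0, 0.0009, 0, 0, 0, 1],
  [0.0003, 0, 0.0009, 0, 0, 0, 1],
])

```text
time: 12.18
tool_pos: [464.9, -75.8, 48.5]
tcp_rot: [-179.9, 19.7, 168.5]
ft_force: [-0.6, -0.4, -0.5]
finger_gap: 0.0
```

Already below the strip level with no force, as expected for the recessed button.

Emit:
jog_arm([
  [0.0003, 0, 0.0009, 0, 0, 0, 1],
  [0.0003, 0, 0.0009, 0, 0, 0, 1],
  [0.0003, 0, 0.0009, 0, 0, 0, 1],
])

```text
time: 12.43
tool_pos: [465.2, -75.9, 47.9]
tcp_rot: [-179.9, 19.7, 168.5]
ft_force: [-1.3, 0.5, 3.0]
finger_gap: 0.3
```

Emit:
jog_arm([
  [0.0003, 0, 0.0009, 0, 0, 0, 1],
  [0.0003, 0, 0.0009, 0, 0, 0, 1],
  [0.0003, 0, 0.0009, 0, 0, 0, 1],
])

```text
time: 12.68
tool_pos: [465.2, -75.9, 46.9]
tcp_rot: [-179.9, 19.7, 168.5]
ft_force: [-1.7, 1.8, 5.1]
finger_gap: -0.5
```

Emit:
jog_arm([
  [0.0003, 0, 0.0009, 0, 0, 0, 1],
  [0.0003, 0, 0.0009, 0, 0, 0, 1],
  [0.0003, 0, 0.0009, 0, 0, 0, 1],
])

```text
time: 12.93
tool_pos: [465.2, -75.9, 45.9]
tcp_rot: [-179.9, 19.7, 168.5]
ft_force: [-1.6, 1.1, 4.5]
finger_gap: 0.1
```

It gives at about 4–5 N, which is the button. I'll press on.

Emit:
jog_arm([
  [0.0003, 0, 0.0009, 0, 0, 0, 1],
  [0.0003, 0, 0.0009, 0, 0, 0, 1],
  [0.0003, 0, 0.0009, 0, 0, 0, 1],
])

```text
time: 13.18
tool_pos: [465.1, -75.9, 44.7]
tcp_rot: [-179.9, 19.7, 168.5]
ft_force: [-2.1, 0.2, 3.2]
finger_gap: -0.1
```

Emit:
jog_arm([
  [0.0003, 0, 0.0009, 0, 0, 0, 1],
  [0.0003, 0, 0.0009, 0, 0, 0, 1],
  [0.0003, 0, 0.0009, 0, 0, 0, 1],
])

```text
time: 13.43
tool_pos: [465.1, -75.9, 43.8]
tcp_rot: [-179.9, 19.7, 168.5]
ft_force: [-2.2, -0.4, 4.6]
finger_gap: -0.4
```

```bash
python3 - <<'E'
from h import *
plan(box2w(-49,-25,49),20)
s=r.snapshot("scene"); cv2.imwrite("pics/s10.png",cv2.resize(s["pixels"][110:270,140:400,::-1],None,fx=3,fy=3))
E
```

```text
t 13.43 box [-48.1 -24.7  43.8] F [-2.22 -0.43  4.56] q [-17. -29. 136.   2.  54. -97.] gap -0.4
shift [-0.0009 -0.0004 -0.0052] dist 5.3 turn [-0.0012 -0.0049  0.0001] deg 0.3
```

View pics/s10.png

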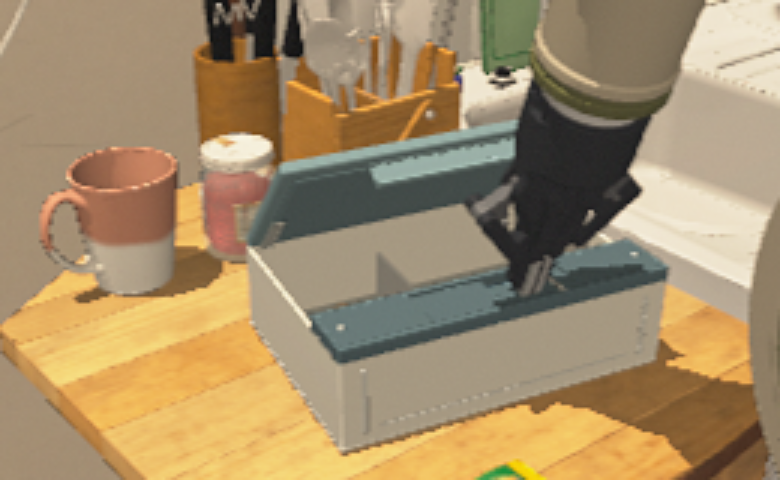

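The lid has sprung ajar: its front edge now stands up in the crop from (285,170) to (520,125). The box is still in place. Next I lift straight out of the channel, then over to the lid's centre line.

Emit:
jog_arm([
  [-0.005, 0, -0.014, 0, 0, 0, 1],
  [-0.012, 0, -0.033, 0, 0, 0, 1],
  [-0.018, 0.012, -0.05, 0, 0, 0, 1],
  [-0.024, 0.025, -0.067, 0, 0, 0, 1],
  [-0.024, 0.025, -0.067, 0, 0, 0, 1],
])

```text
time: 13.9
tool_pos: [472.5, -50.4, 119.2]
tcp_rot: [-180.0, 20.1, 168.5]
ft_force: [0.8, -0.3, 0.6]
finger_gap: -0.1
```

```bash
python3 - <<'E'
from h import *
s=r.snapshot("top"); cv2.imwrite("pics/t11.png",cv2.resize(s["pixels"][90:290,170:350,::-1],None,fx=3,fy=3))
plan(box2w(-15,0,115),20)
for q in [(8.4,114.8),(26,128.7),(47,140),(66,146),(84.4,148.6),(98.6,148.3)]: plan(box2w(q[0],0,q[1]),20)
E
```

```text
t 13.95 box [-46.7   1.2 117.2] F [-0.52  0.65 -0.35] q [-13. -34. 131.   0.  63. -91.] gap 0.6
shift [-0.0291 -0.0012  0.0129] dist 31.8 turn [-0.0007 -0.0011  0.0016] deg 0.1
t 13.95 box [-46.7   1.2 117.2] F [-0.52  0.65 -0.35] q [-13. -34. 131.   0.  63. -91.] gap 0.6
shift [-0.051  -0.0013  0.021 ] dist 55.2 turn [-0.0007 -0.0011  0.0016] deg 0.1
t 13.95 box [-46.7   1.2 117.2] F [-0.52  0.65 -0.35] q [-13. -34. 131.   0.  63. -91.] gap 0.6
shift [-0.0723 -0.0013  0.014 ] dist 73.7 turn [-0.0007 -0.0011  0.0016] deg 0.1
t 13.95 box [-46.7   1.2 117.2] F [-0.52  0.65 -0.35] q [-13. -34. 131.   0.  63. -91.] gap 0.6
shift [-0.0959 -0.0013  0.0105] dist 96.5 turn [-0.0007 -0.0011  0.0016] deg 0.1
t 13.95 box [-46.7   1.2 117.2] F [-0.52  0.65 -0.35] q [-13. -34. 131.   0.  63. -91.] gap 0.6
shift [-0.1158 -0.0014  0.0113] dist 116.4 turn [-0.0007 -0.0011  0.0016] deg 0.1
t 13.95 box [-46.7   1.2 117.2] F [-0.52  0.65 -0.35] q [-13. -34. 131.   0.  63. -91.] gap 0.6
shift [-0.134  -0.0014  0.0152] dist 134.9 turn [-0.0007 -0.0011  0.0016] deg 0.1
t 13.95 box [-46.7   1.2 117.2] F [-0.52  0.65 -0.35] q [-13. -34. 131.   0.  63. -91.] gap 0.6
shift [-0.1472 -0.0014  0.0203] dist 148.6 turn [-0.0007 -0.0011  0.0016] deg 0.1
```

View pics/t11.png

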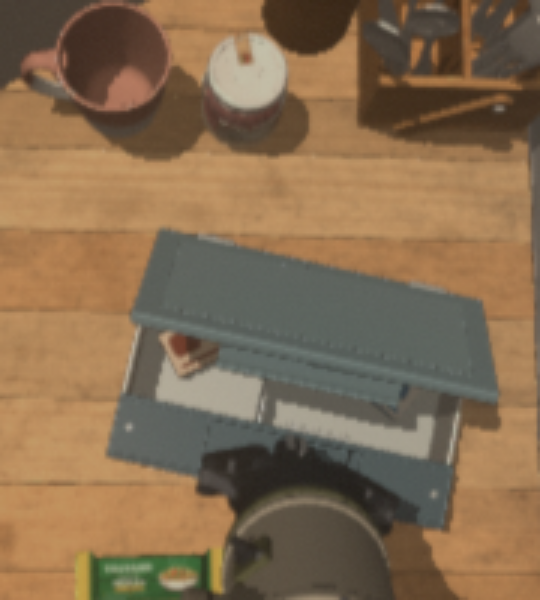

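The top view shows the lid ajar, with its front edge from (132,318) to (495,395). The finger is in front and clear of it. I'll approach the lid.

Emit:
jog_arm([
  [-0.01, -0.001, 0.005, 0, 0, 0, 1],
  [-0.02, -0.001, 0.009, 0, 0, 0, 1],
  [-0.029, -0.001, 0.013, 0, 0, 0, 1],
  [-0.037, -0.001, 0.016, 0, 0, 0, 1],
  [-0.037, -0.001, 0.016, 0, 0, 0, 1],
])

```text
time: 14.37
tool_pos: [508.9, -60.7, 110.5]
tcp_rot: [-179.9, 19.6, 168.5]
ft_force: [-0.2, 0.6, -0.5]
finger_gap: -0.1
```

```bash
python3 - <<'E'
from h import *
for q in [(-15,115),(8.4,114.8),(26,128.7),(47,140),(66,146),(84.4,148.6),(98.6,148.3)]: plan(box2w(q[0],0,q[1]),20)
s=r.snapshot("scene"); cv2.imwrite("pics/s12.png",cv2.resize(s["pixels"][110:270,140:400,::-1],None,fx=3,fy=3))
E
```

```text
t 14.37 box [ -8.2  -1.1 110.5] F [-0.2   0.63 -0.49] q [-13. -25. 126.   0.  60. -91.] gap -0.1
shift [ 0.0048  0.0011 -0.0065] dist 8.2 turn [-0.0014 -0.0075 -0.    ] deg 0.4
t 14.37 box [ -8.2  -1.1 110.5] F [-0.2   0.63 -0.49] q [-13. -25. 126.   0.  60. -91.] gap -0.1
shift [-0.0171  0.0011  0.0015] dist 17.2 turn [-0.0014 -0.0075 -0.    ] deg 0.4
t 14.37 box [ -8.2  -1.1 110.5] F [-0.2   0.63 -0.49] q [-13. -25. 126.   0.  60. -91.] gap -0.1
shift [-0.0384  0.0011 -0.0057] dist 38.8 turn [-0.0014 -0.0075 -0.    ] deg 0.4
t 14.37 box [ -8.2  -1.1 110.5] F [-0.2   0.63 -0.49] q [-13. -25. 126.   0.  60. -91.] gap -0.1
shift [-0.0619  0.0011 -0.0093] dist 62.7 turn [-0.0014 -0.0075 -0.    ] deg 0.4
t 14.37 box [ -8.2  -1.1 110.5] F [-0.2   0.63 -0.49] q [-13. -25. 126.   0.  60. -91.] gap -0.1
shift [-0.0819  0.0011 -0.0086] dist 82.3 turn [-0.0014 -0.0075 -0.    ] deg 0.4
t 14.37 box [ -8.2  -1.1 110.5] F [-0.2   0.63 -0.49] q [-13. -25. 126.   0.  60. -91.] gap -0.1
shift [-0.1001  0.0011 -0.0049] dist 100.2 turn [-0.0014 -0.0075 -0.    ] deg 0.4
t 14.37 box [ -8.2  -1.1 110.5] F [-0.2   0.63 -0.49] q [-13. -25. 126.   0.  60. -91.] gap -0.1
shift [-1.133e-01  1.100e-03  1.000e-04] dist 113.3 turn [-0.0014 -0.0075 -0.    ] deg 0.4
```

View pics/s12.png

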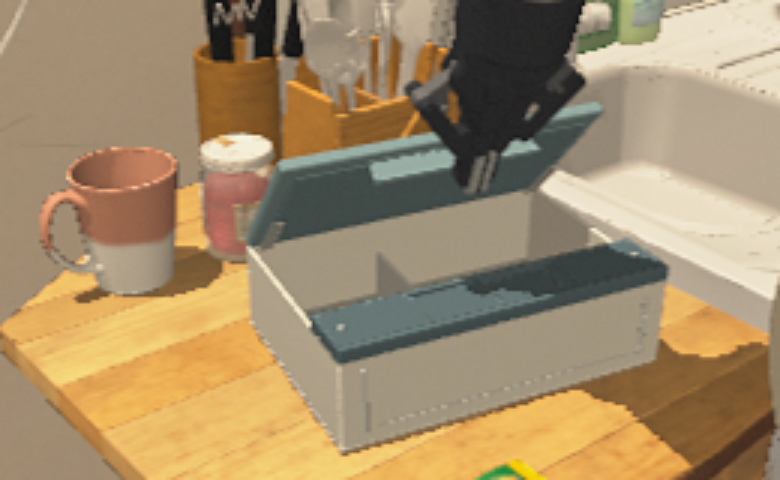

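Emit:
jog_arm([
  [-0.005, 0.001, -0.001, 0, 0, 0, 1],
  [-0.01, 0.001, -0.001, 0, 0, 0, 1],
  [-0.015, 0.001, 0.001, 0, 0, 0, 1],
  [-0.019, 0.001, 0.001, 0, 0, 0, 1],
  [-0.023, 0.001, -0.001, 0, 0, 0, 1],
])

```text
time: 14.83
tool_pos: [530.6, -63.6, 120.9]
tcp_rot: [-179.9, 19.7, 168.5]
ft_force: [-1.5, 0.4, -0.4]
finger_gap: -0.0
```

Emit:
jog_arm([
  [-0.004, 0, -0.001, 0, 0, 0, 1],
  [-0.008, 0, -0.002, 0, 0, 0, 1],
  [-0.012, 0, -0.004, 0, 0, 0, 1],
  [-0.016, 0, -0.005, 0, 0, 0, 1],
  [-0.02, 0, -0.006, 0, 0, 0, 1],
])

```text
time: 15.25
tool_pos: [547.3, -67.0, 133.9]
tcp_rot: [-179.9, 19.7, 168.5]
ft_force: [-0.1, 0.3, 0.3]
finger_gap: 0.1
```

```bash
python3 - <<'E'
from h import *
for q in [(47,140),(66,146),(84.4,148.6),(98.6,148.3)]: plan(box2w(q[0],0,q[1]),20)
s=r.snapshot("scene"); cv2.imwrite("pics/s13.png",cv2.resize(s["pixels"][110:270,140:400,::-1],None,fx=3,fy=3))
E
```

```text
t 15.25 box [ 30.6   0.4 133.9] F [-0.06  0.3   0.31] q [-13. -19. 119.   0.  60. -91.] gap 0.1
shift [-0.0174 -0.0004 -0.0002] dist 17.4 turn [-0.0012 -0.0045  0.0001] deg 0.3
t 15.25 box [ 30.6   0.4 133.9] F [-0.06  0.3   0.31] q [-13. -19. 119.   0.  60. -91.] gap 0.1
shift [-0.0374 -0.0004  0.0006] dist 37.4 turn [-0.0012 -0.0045  0.0001] deg 0.3
t 15.25 box [ 30.6   0.4 133.9] F [-0.06  0.3   0.31] q [-13. -19. 119.   0.  60. -91.] gap 0.1
shift [-0.0555 -0.0004  0.0044] dist 55.7 turn [-0.0012 -0.0045  0.0001] deg 0.3
t 15.25 box [ 30.6   0.4 133.9] F [-0.06  0.3   0.31] q [-13. -19. 119.   0.  60. -91.] gap 0.1
shift [-0.0688 -0.0004  0.0094] dist 69.5 turn [-0.0012 -0.0045  0.0001] deg 0.3
```

View pics/s13.png

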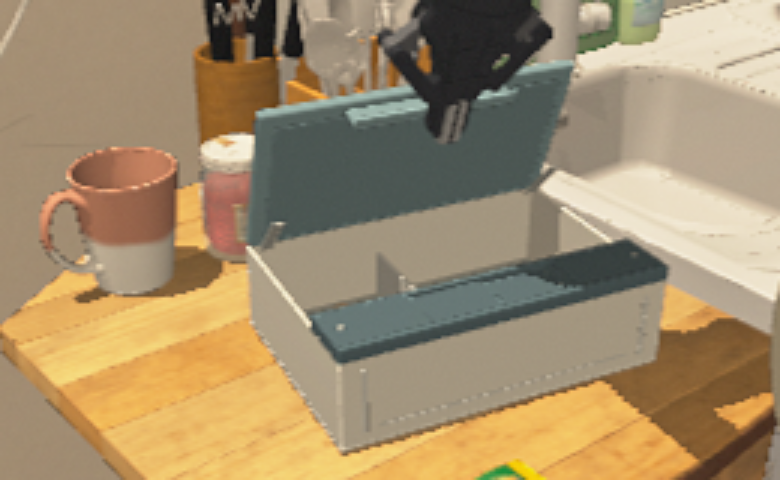

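The lid has risen to about 65° with the fingertip behind its edge, and the box hasn't moved. I'll keep pushing along the arc.

Emit:
jog_arm([
  [-0.005, 0, 0, 0, 0, 0, 1],
  [-0.01, 0, 0, 0, 0, 0, 1],
  [-0.015, 0, 0, 0, 0, 0, 1],
  [-0.02, 0, 0, 0, 0, 0, 1],
  [-0.025, 0, 0, 0, 0, 0, 1],
])

```text
time: 15.72
tool_pos: [570.5, -71.7, 142.1]
tcp_rot: [-179.9, 19.7, 168.5]
ft_force: [-0.7, 0.4, -0.6]
finger_gap: -0.1
```

Emit:
jog_arm([
  [-0.004, 0, 0, 0, 0, 0, 1],
  [-0.008, 0, 0, 0, 0, 0, 1],
  [-0.012, 0, 0.001, 0, 0, 0, 1],
  [-0.016, 0, 0.001, 0, 0, 0, 1],
  [-0.02, 0, 0.002, 0, 0, 0, 1],
])

```text
time: 16.13
tool_pos: [589.5, -75.6, 147.0]
tcp_rot: [-179.9, 19.7, 168.5]
ft_force: [1.0, -0.1, -0.1]
finger_gap: 0.3
```

```bash
python3 - <<'E'
from h import *
for q in [(84.4,148.6),(98.6,148.3),(109.5,146.8)]: plan(box2w(q[0],0,q[1]),20)
s=r.snapshot("scene"); cv2.imwrite("pics/s14.png",cv2.resize(s["pixels"][110:270,140:400,::-1],None,fx=3,fy=3))
E
```

```text
t 16.13 box [ 73.7   0.4 147. ] F [ 0.95 -0.13 -0.08] q [-12. -12. 112.   0.  61. -91.] gap 0.3
shift [-0.0106 -0.0004  0.0021] dist 10.8 turn [-0.0012 -0.0047  0.0001] deg 0.3
t 16.13 box [ 73.7   0.4 147. ] F [ 0.95 -0.13 -0.08] q [-12. -12. 112.   0.  61. -91.] gap 0.3
shift [-0.0239 -0.0004  0.0072] dist 25.0 turn [-0.0012 -0.0047  0.0001] deg 0.3
t 16.13 box [ 73.7   0.4 147. ] F [ 0.95 -0.13 -0.08] q [-12. -12. 112.   0.  61. -91.] gap 0.3
shift [-0.0336 -0.0004  0.0123] dist 35.8 turn [-0.0012 -0.0047  0.0001] deg 0.3
```

View pics/s14.png

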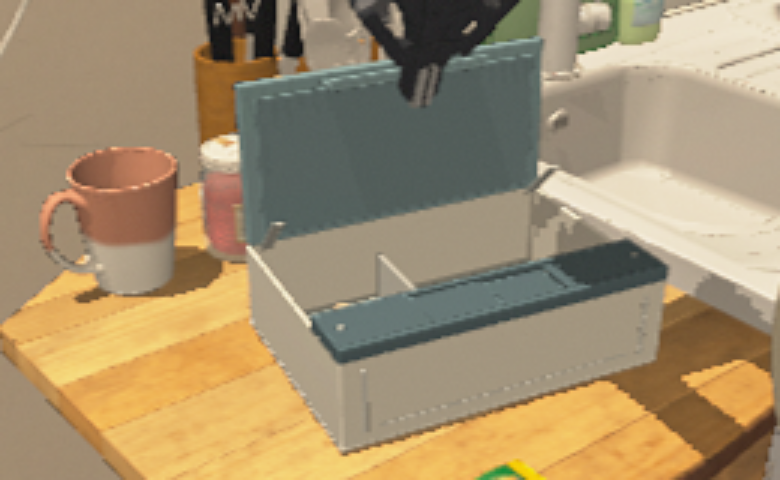

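The lid is close to upright, about 85°. I'll continue more slowly towards the stop.

Emit:
jog_arm([
  [-0.004, 0, 0.001, 0, 0, 0, 1],
  [-0.008, 0, 0.002, 0, 0, 0, 1],
  [-0.012, 0, 0.003, 0, 0, 0, 1],
  [-0.016, 0, 0.004, 0, 0, 0, 1],
  [-0.019, 0, 0.005, 0, 0, 0, 1],
])

```text
time: 16.6
tool_pos: [608.8, -79.5, 148.7]
tcp_rot: [-179.9, 19.7, 168.5]
ft_force: [-0.2, 0.6, 0.3]
finger_gap: -0.0
```

Emit:
jog_arm([
  [-0.002, 0, 0.001, 0, 0, 0, 1],
  [-0.004, 0, 0.002, 0, 0, 0, 1],
  [-0.006, 0, 0.003, 0, 0, 0, 1],
  [-0.006, 0, 0.003, 0, 0, 0, 1],
])

```text
time: 16.93
tool_pos: [613.9, -80.5, 146.8]
tcp_rot: [-179.9, 19.6, 168.5]
ft_force: [-7.0, 1.1, 2.6]
finger_gap: 0.5
```

```bash
python3 - <<'E'
from h import *
for q in [(98.6,148.3),(109.5,146.8)]: plan(box2w(q[0],0,q[1]),20)
s=r.snapshot("scene"); cv2.imwrite("pics/s15.png",cv2.resize(s["pixels"][110:270,140:400,::-1],None,fx=3,fy=3))
E
```

```text
t 16.93 box [ 98.6   0.4 146.8] F [-7.04  1.06  2.61] q [-12.  -8. 108.   0.  60. -91.] gap 0.5
shift [-0.0005 -0.0004 -0.0014] dist 1.6 turn [-0.0012 -0.0075  0.0001] deg 0.4
t 16.93 box [ 98.6   0.4 146.8] F [-7.04  1.06  2.61] q [-12.  -8. 108.   0.  60. -91.] gap 0.5
shift [-0.0103 -0.0004  0.0036] dist 10.9 turn [-0.0012 -0.0075  0.0001] deg 0.4
```

View pics/s15.png

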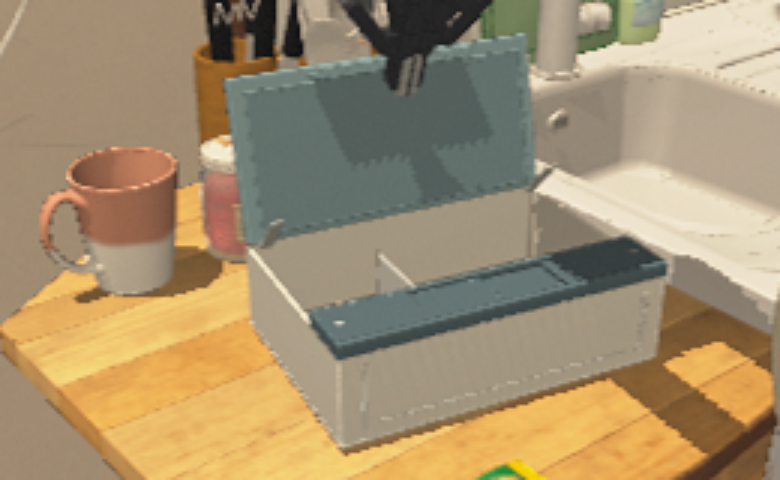

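A 7 N reaction means the lid is on its stop. I'll back off.

Emit:
jog_arm([
  [0.006, 0, -0.002, 0, 0, 0, 1],
  [0.02, 0, -0.008, 0, 0, 0, 1],
  [0.04, 0, -0.018, 0, 0, 0, 1],
  [0.06, 0, -0.03, 0, 0, 0, 1],
  [0.08, 0, -0.045, 0, 0, 0, 1],
])

```text
time: 17.4
tool_pos: [524.6, -62.4, 162.1]
tcp_rot: [-179.9, 19.6, 168.5]
ft_force: [0.6, -0.4, 0.4]
finger_gap: 0.2
```

Emit:
jog_arm([
  [0.02, 0, -0.02, 0, 0, 0, 1],
  [0.04, 0, -0.04, 0, 0, 0, 1],
  [0.06, 0, -0.06, 0, 0, 0, 1],
  [0.06, 0, -0.06, 0, 0, 0, 1],
  [0.06, 0, -0.06, 0, 0, 0, 1],
])

```text
time: 17.82
tool_pos: [451.6, -47.4, 201.4]
tcp_rot: [-179.9, 20.0, 168.5]
ft_force: [-0.7, -0.4, -0.8]
finger_gap: 0.1
```

```bash
python3 - <<'E'
from h import *
plan(box2w(0,0,200),20)
s=r.snapshot("scene"); cv2.imwrite("pics/s16.png",cv2.resize(s["pixels"][90:270,140:400,::-1],None,fx=3,fy=3))
for p in [(-90,130,85),(-90,-130,85),(-90,130,0)]: print(((proj(s,box2w(*p))-[140,90])*3).round())
t=r.snapshot("top"); cv2.imwrite("pics/t16.png",cv2.resize(t["pixels"][70:310,150:360,::-1],None,fx=2.5,fy=2.5))
for th in (1.6,1.7,1.8):
    c,n=np.cos(th),np.sin(th)
    print(th,[((proj(s,box2w(86-129*c+5*k*n,y,80+129*n+5*k*c))-[140,90])*3).round() for y in(130,-130) for k in(-1,)],
      [((proj(t,box2w(86-129*c-5*n,y,80+129*n-5*c))-[150,70])*2.5).round() for y in(130,-130)])
E
```

```text
t 17.82 box [-67.1   0.6 201.4] F [-0.66 -0.39 -0.82] q [-13. -41. 127.   0.  75. -91.] gap 0.1
shift [-0.0626 -0.0005  0.0243] dist 67.1 turn [-0.0013  0.0005  0.0002] deg 0.1
[337. 410.]
[668. 325.]
[339. 517.]
1.6 [array([235., 140.]), array([545.,  92.])] [array([178., 208.]), array([496., 280.])]
1.7 [array([229., 136.]), array([536.,  89.])] [array([182., 193.]), array([498., 264.])]
1.8 [array([224., 133.]), array([528.,  87.])] [array([185., 179.]), array([500., 250.])]
```

View pics/s16.png

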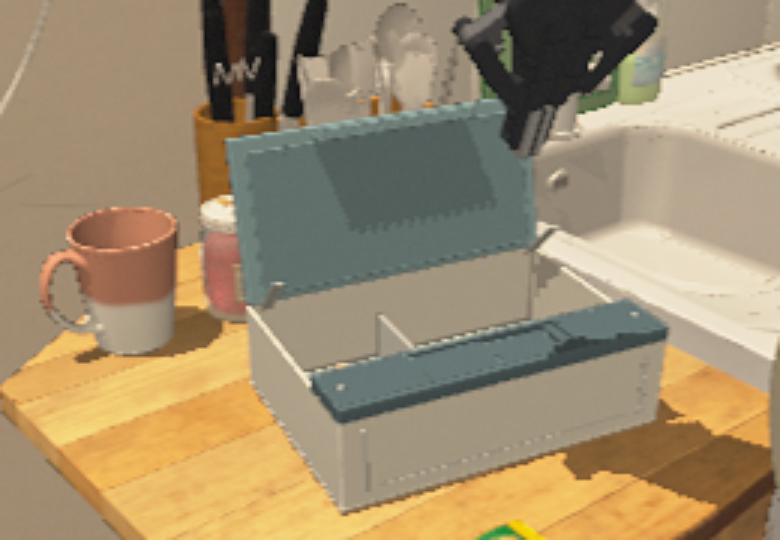

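View pics/t16.png

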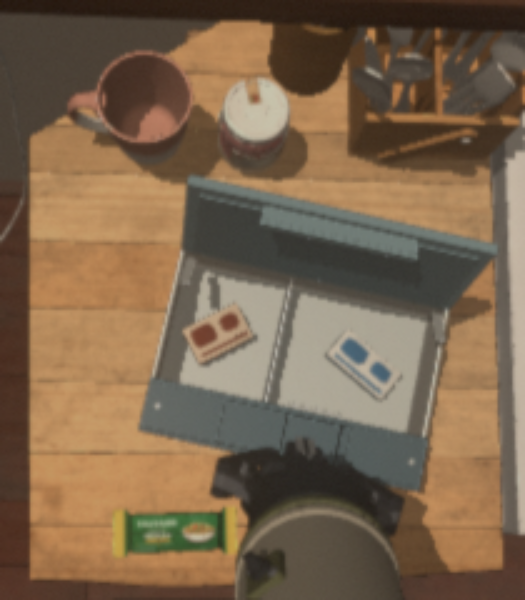

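Top view: the lid edge at (188,178)–(495,245) matches the prediction for 1.8 rad, (185,179)–(500,250). The rail dots are within about 1 px of where they were, and the robot is clear. I'll let it settle, check once more and hand in.

Emit:
jog_arm([
  [0, 0, -0.01, 0, 0, 0, 1],
  [0, 0, -0.02, 0, 0, 0, 1],
  [0, 0, -0.02, 0, 0, 0, 1],
  [0, 0, -0.02, 0, 0, 0, 1],
  [0, 0, -0.02, 0, 0, 0, 1],
])

```text
time: 18.33
tool_pos: [444.5, -46.0, 218.1]
tcp_rot: [-179.9, 19.7, 168.5]
ft_force: [-0.3, 0.1, 0.2]
finger_gap: 0.0
```

```bash
python3 - <<'E'
from h import *
a=cv2.imread("pics/t16.png"); t=r.snapshot("top"); b=cv2.resize(t["pixels"][70:310,150:360,::-1],None,fx=2.5,fy=2.5)
d=cv2.absdiff(a,b).max(2); print("lid region max diff",d[170:320,170:500].max(), "q",r.sense()["ft_force"].round(1),r.sense()["qd"].round(2))
o=cv2.imread("pics/top0.png"); n=t["pixels"][:,:,::-1]
d=cv2.absdiff(o,n).max(2); print("mug/jar",np.percentile(d[90:145,185:270],99),"pack",np.percentile(d[270:295,195:245],99))
print(r.hand_in())
E
```

```text
lid region max diff 5 q [ 0.1 -0.1  0.4] [ 0.1  -0.    0.52  0.02 -0.   -0.1 ]
mug/jar 48.52000000000044 pack 117.50999999999999
the job is handed in; nothing more can be done
None
```

The box is open: the lid stands on its stop at about 1.8 rad, and I handed the job in at about 18.4 s with the arm clear.

- **Finding the button:** a light touch at y ≈ +36 mm hit the hard strip at about 6 N. At y ≈ −25 mm the surface was about 2 mm lower and gave at about 3–5 N, so that was the button.
- **Opening the lid:** I pressed the button about 4–5 mm and the lid sprang ajar. I then pushed it back with the fingertip until the stop answered with about 7 N, and backed away.

**Last checks**
- **Lid:** its edge matches the 1.8 rad prediction to within about 2 px of the camera image. It did not move after I let go.
- **Box:** the rail dots are within about 1 px of where they were, so it has not shifted noticeably.
- **Robot:** the wrist force reads about zero.

**Checks that disagreed**
- **Fingertip position:** the real tip was about 40 mm short of the reported TCP, according to two cameras and the touch. I used the observed tip instead.
- **Things around the box:** the before/after picture difference was not clean around the mug and jar (48) or the biscuit pack (118). I take this to be the arm and its shadows. In the pictures all three stand where they were, and I never moved near them.

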